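# Unscrew the battery cap and take out the spent cell

### The arm

A 7-joint arm with a two-finger parallel gripper is mounted at the origin on the work surface. World frame = base frame: x ahead of the robot, y to its left, z up, the work surface at z = 0. Lengths are in m, angles in degrees, forces in N, time in s.
With the tool pointing down it reaches from about 0.425 to 0.875 m from the base axis. Payload 4.7 kg.
Tool frame: the origin (TCP) lies midway between the tips of the shut fingers; the grasp point (between the pads) lies 19 mm behind it; z points along the fingers, x is the direction in which the jaws open and shut, and the axes are right-handed (so a half turn about z gives the same grasp; the last joint's range is limited). The gripper opens to 87 mm and grips with 3 to 60 N. Pads are 19 mm wide; open, the fingers measure 117 mm over their backs; the gripper's body (75 mm by 190 mm) begins 51 mm behind the grasp point.
Start: joints at [-67.89, 18.392, -4.016, 83.108, 1.295, 78.541, -3.26], TCP at [0.236, 0.606, 0.198] pointing down, gripper open.
Joint ranges: [-163.93, 163.93], [-17.29, 119.83], [-79.2, 71.16], [3.27, 140.29], [-89.18, 269.18], [5.43, 117.66], [-154.24, 154.24]. Speed limits (degrees/s): [147.25, 147.25, 180, 180, 180, 180, 180].

### API

Orientations are given as [roll, pitch, yaw] about the fixed x, y, z axes, in that order (R = Rz(yaw) Ry(pitch) Rx(roll)).
In Python, from cell import telemetry, optics, env gives the robot as it stands.
- The arm moves only by the tool arm_command, never from a script. Its arguments are lists of equal length, an entry for each row: "translation": the shift along the tool's x, y, z in cm, a list of three; "twist": the turn about the tool's z in degrees. In form: {"translation": [[x, y, z], ...], "twist": [twist, ...]}. A call has 1 to 10 rows; each row shifts and turns the pose as measured when the row begins, along the tool's axes as they then stand; what a row does not reach is not made up. A row lasts 1/8 s, in which the tool goes at most 62.5 mm and 10.7 degrees, less where a joint would pass 70% of its speed; a pose out of reach is approached as far as the arm can. A call is refused whole if a number of a shift passes 6.25 or a number of a turn 10.7, either way. A call with a gripper value outside its range is refused whole. "grip" is the opening in per cent of the stroke, from 0 (shut) to 100 (fully open), set as the call begins (left out, the last holds). The fingers move at their own pace and stop on an object; "force" is the grip in N (left out, the last holds). Time passes only in rows, so rows that do not move let the fingers close. It gives the time, the measured TCP pose, the force and the opening at its end, in the units of the state.
- telemetry.get_obs(): the state, without advancing time (a new reading comes with each control period).
- optics.read_camera(name): name is "scene" or "top"; returns a dict with "img" (480x640x3 uint8, blue, green, red), "fx", "fy", "cx", "cy" (pixels), "extrinsics" (4x4, takes a point from camera to world coordinates). Camera axes: x right, y up, looking along -z (the intrinsics and any distortion apply to the point x, -y, -z); pixel columns grow to the right and rows downward; lengths in m; the calibration is good to about 2 mm. A picture is of the moment at which its call begins. There is no depth.
- env.sign_off(): hands the job in, once; it reports no verdict.
The state is a dict: "time_s": time; "qpos": joint angles; "joint_velocities": joint speeds; "effort": joint torques, N m; "tool_pos": TCP position; "tool_rot": TCP orientation; "force": force on the tool from outside, world axes, zero at the start; "wrist_torque": the same for the moment, N m; "grip_width": finger opening in m.
Only numpy, scipy, OpenCV 4.12 (cv2) and the standard library are available. Lean on these libraries where they do the work, as an engineer would, in place of code of your own. Each camera call takes 0.05 s, during which the arm holds its last target. There are 200 camera calls.

### The job

The grey portable radio lies face down on the bench: unscrew the large black screw cap from the battery well on its back, turn by turn, lift it off and set the cap down upright, as it came off, in the wide compartment of the metal parts tray. Then draw the spent cell straight out of the well and stand it upright in the tray's narrow compartment. Lower both to the tray floor before letting go, and do not disturb the transformer, the screwdriver or the small cap that lie nearby.

Things in the scene. Friction and masses are not known exactly. Their poses are not given: they have to be found in the camera images.
- radio: Grey portable radio lying on its face, fixed to the bench: box 200 (x) x 140 (y) mm, its flat back (now the top) 60 mm above the bench. Origin: centre of its underside; z up. The axis of the round battery well is vertical and stands at x = -30 mm, y = 0 in this frame.
- neck_rim (a point): Centre of the rim of the well's threaded neck, 20.5 mm above the radio's back; bore 29 mm, thread 42 mm outside diameter. Right-hand thread: turned anticlockwise seen from above, the cap climbs 2.4 mm per radian (15 mm a turn) and is free after about 4.4 rad, having climbed about 10 mm. Play 1.7 mm axially, 1 mm sideways; turns easily, stays where left.
- cap: Black 16-sided screw cap with shallow grey ribs, 53 mm across flats, 44 mm tall, hollow below with a 5 mm closed top, 80 g; loose but held by the thread. Origin: centre of its lower rim, z up; screwed home, this lies on the radio's back, 60 mm above the bench. Once free it lifts straight off; raise it more than 45 mm to clear neck and cell.
- cell: Round dry cell, 26 mm diameter, 50 mm tall with its small top contact, 65 g, dark with a copper band. Origin: centre of its underside, z up along its axis. It stands loose in the well, hidden under the cap, with 1.5 mm play all round; its upper 16 mm stand above the neck's rim (34 mm are below) and can be gripped once the cap is off.
- tray: Flat metal parts tray, fixed to the bench, about 201 (x) x 120 (y) mm, walls 16 mm high and 4 mm thick, floor 4 mm thick. Two compartments: wide at -x, narrow at +x of its own frame. Origin: on the underside, near the centre.
- wide_floor (a point): Centre of the floor of the wide compartment (112 x 112 mm inside), 4 mm above the bench. Axes as the tray's.
- narrow_floor (a point): Centre of the floor of the narrow compartment (77 mm along the tray's x, 112 mm along y inside), 4 mm above the bench. Axes as the tray's.
- transformer: Bystander: small mains transformer, dark steel core with copper winding on a 75 x 30 mm foot plate, 40 mm tall; loose, between the radio and the tray. Leave alone.
- screwdriver: Bystander: screwdriver lying flat, 170 mm long, in front of the robot; loose. Leave alone.
- small_cap: Bystander: small solid black cap, 34 mm diameter, 16 mm tall, lying between the radio and the tray; loose. It is not the cap of the battery well. Leave alone.

How it is judged (in metres and radians):
On the way, in this order (a step that is already met when the one before it is completed fails the run):
1. the cap is unscrewed and lifted clear above the neck (z of cap in the frame of neck_rim above 0.004 m and contact force between the fingers and cap above 0.3 N), for 0.1 s.
2. the cap, still in the gripper, is lowered upright to the floor of the wide compartment (its rim within 8 mm of the floor), the cell still in the well (x of cap in the frame of wide_floor between -0.034 and 0.034 m and y of cap in the frame of wide_floor between -0.034 and 0.034 m and z of cap in the frame of wide_floor between -0.005 and 0.008 m and angle between cap's own z axis and vertical below 0.12 rad and contact force between the fingers and cap above 0.3 N and horizontal distance between cell and neck_rim below 0.005 m), for 0.05 s.
3. the cell is drawn up out of the well, in the gripper (z of cell in the frame of neck_rim above 0.002 m and contact force between the fingers and cell above 0.3 N), for 0.05 s.
4. the cell, still in the gripper, is lowered upright to the floor of the narrow compartment (within 8 mm) (x of cell in the frame of narrow_floor between -0.03 and 0.03 m and y of cell in the frame of narrow_floor between -0.048 and 0.048 m and z of cell in the frame of narrow_floor between -0.005 and 0.008 m and angle between cell's own z axis and vertical below 0.12 rad and contact force between the fingers and cell above 0.3 N), for 0.05 s.
At the end, for the whole second after the job is handed in: The cap stands upright (within 0.12 rad, open side down) on the floor of the tray's wide compartment and the cell stands upright (within 0.12 rad) on the floor of the narrow compartment, each wholly within its compartment and with its underside within 8 mm of the floor, both at rest and released (x of cap in the frame of wide_floor between -0.034 and 0.034 m and y of cap in the frame of wide_floor between -0.034 and 0.034 m and z of cap in the frame of wide_floor between -0.005 and 0.008 m and x of cell in the frame of narrow_floor between -0.03 and 0.03 m and y of cell in the frame of narrow_floor between -0.048 and 0.048 m and z of cell in the frame of narrow_floor between -0.005 and 0.008 m and angle between each of cap, cell's own z axis and vertical below 0.12 rad and linear speed of each of cap, cell below 0.02 m/s and contact force between the fingers and cap below 0.1 N and contact force between the fingers and cell below 0.1 N); the robot touches nothing.
It fails at once if a bystander (transformer, screwdriver, small cap) is moved by more than 30 mm (distance of any of transformer, screwdriver, small_cap from where it was at the start of the episode above 0.03 m).
It also fails if it takes over 72 s, if anything falls off the work surface, if the arm or the gripper's body presses on something with over 40 N, if the wrist force passes 120 N, or if a joint passes its speed limit or range.

## Working session

There is one attempt and no reset: what is moved stays moved. The work goes in short steps, Python scripts to look and compute and a tool call to move; the robot and the scene stay as the last step left them, time stands still between calls to the robot, and variables do not carry over. Pictures are saved under pics/ and viewed, about 8 in all and at most 12, crops included, and the job is handed in when it is done.

Besides the shell and the picture viewer there is one more tool, called after ">>>" by a JSON object that holds its "op" and its "data". arm_command: Moves the arm, as the interface text tells. Its arguments: {"type":"object","properties":{"translation":{"type":"array","items":{"type":"array","items":{"type":"number"}}},"twist":{"type":"array","items":{"type":"number"}},"grip":{"type":"number"},"force":{"type":"number"}},"required":["translation","twist"]}

```bash
mkdir -p pics; ls; python3 - <<'E'
from cell import telemetry, optics
import cv2
print(telemetry.get_obs())
for n in ("scene","top"):
    c=optics.read_camera(n); cv2.imwrite(f"pics/{n}0.png",c["img"])
    print(n,{k:v for k,v in c.items() if k!="img"})
E
```

```text
pics
{'time_s': 0.0, 'qpos': array([-67.89054882,  18.44085239,  -4.01710435,  83.17418612,
         1.29517254,  78.54013232,  -3.25902005]), 'joint_velocities': array([ 0.00811427,  0.00232409, -0.13811426, -0.09725966,  0.07181111,
       -0.02817106,  0.03865617]), 'effort': array([ 3.61251623e-04, -4.91281879e+01, -4.03968450e-01, -3.12522125e+01,
       -6.41973736e-02,  4.37920564e-02,  1.61889789e-04]), 'tool_pos': array([0.23594923, 0.6050275 , 0.19714772]), 'tool_rot': array([1.79994667e+02, 1.09912744e-01, 6.87027846e+01]), 'force': array([-0.13797737, -0.55555043, -0.6261361 ]), 'wrist_torque': array([-0.00887133,  0.02099725,  0.00667724]), 'grip_width': 0.08722962290111197}
scene {'fx': 563.8414498969529, 'fy': 563.8414498969529, 'cx': 322.68747550832353, 'cy': 236.07018415023845, 'extrinsics': array([[ 0.58210659, -0.50779968,  0.63505228,  1.0214355 ],
       [ 0.81284847,  0.34351439, -0.470399  , -0.36180164],
       [ 0.02071886,  0.79002364,  0.61272619,  0.54014263],
       [ 0.        ,  0.        ,  0.        ,  1.        ]])}
top {'fx': 581.1786402230647, 'fy': 581.1786402230647, 'cx': 315.9809647568993, 'cy': 240.08245858382563, 'extrinsics': array([[ 0.0098499 ,  0.99272711, -0.11998278,  0.45169663],
       [-0.99965375,  0.01270369,  0.0230434 ,  0.01590078],
       [ 0.02440004,  0.11971426,  0.99250851,  0.94493899],
       [ 0.        ,  0.        ,  0.        ,  1.        ]])}
```

View pics/scene0.png

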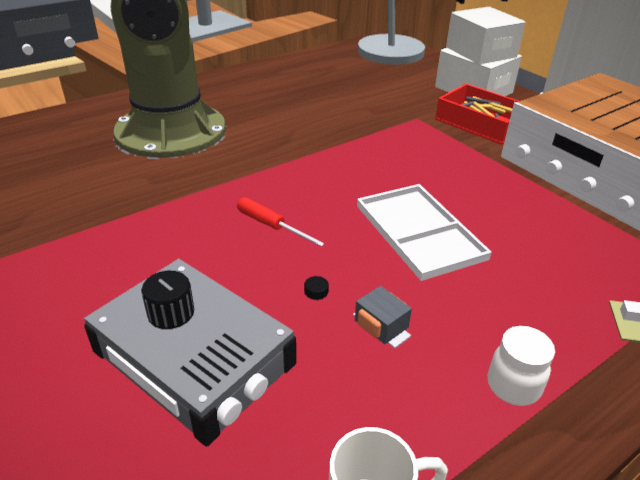

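View pics/top0.png

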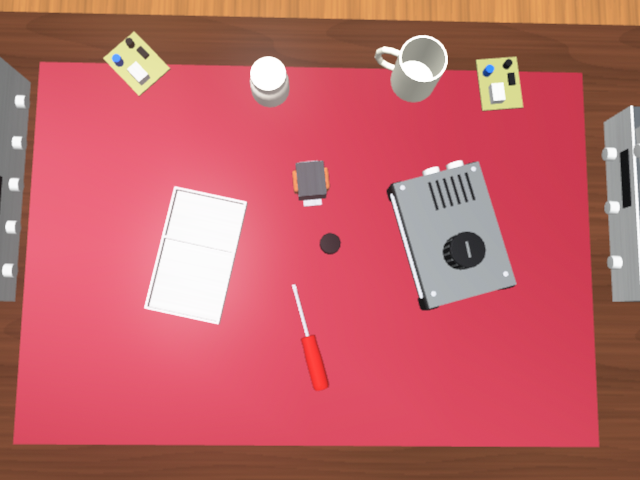

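The scene view shows the radio with its cap at (168,298), the tray at (422,230), and the transformer, small cap and screwdriver between them. In the top view the cap is at (466,250), the radio screws at about (403,188), (474,169), (506,274) and (433,294), and the tray corners at about (175,188), (246,202), (218,322) and (146,308). The wide compartment is at the lower end.

```bash
cat > h.py <<'E'
import numpy as np, cv2
from cell import telemetry, optics
def ray(c,p):
    E=c["extrinsics"]; u=np.array([(p[0]-c["cx"])/c["fx"],-(p[1]-c["cy"])/c["fy"],-1.])
    return E[:3,3],E[:3,:3]@u
def onplane(c,p,z):
    o,d=ray(c,p); return (o+d*(z-o[2])/d[2])[:2]
def cnts(m,amin=50):
    return [k for k in cv2.findContours(m.astype(np.uint8)*255,cv2.RETR_EXTERNAL,cv2.CHAIN_APPROX_NONE)[0] if cv2.contourArea(k)>amin]
def togo(target,yaw=None):
    """shift in tool axes (cm) and twist from the present pose to a world TCP target"""
    from scipy.spatial.transform import Rotation as R
    s=telemetry.get_obs(); r=R.from_euler("xyz",s["tool_rot"],degrees=True)
    d=r.inv().apply(np.array(target)-s["tool_pos"])*100
    return d.round(2), None if yaw is None else -((yaw-s["tool_rot"][2]+90)%180-90)
E
python3 - <<'E'
from h import *
c=optics.read_camera("top"); I=c["img"].astype(int); b,g,r=I[...,0],I[...,1],I[...,2]
# tray: bright, unsaturated
m=(I.min(2)>150); m[:,:120]=0; m[:,280:]=0; m[:150]=0
k=max(cnts(m),key=cv2.contourArea); R=cv2.minAreaRect(k); bp=cv2.boxPoints(R)
W=np.array([onplane(c,p,.016) for p in bp]); print("tray px",bp.round(),"\nworld",W.round(4),"c",W.mean(0), [np.linalg.norm(W[i]-W[i-1]).round(4) for i in range(4)])
s=[onplane(c,p,.06) for p in [(403,188),(474,169),(506,274),(433,294)]]; s=np.array(s)
print("screws",s.round(4),s.mean(0)); x=(s[0]+s[1]-s[2]-s[3]); yaw=np.arctan2(x[1],x[0]); print("yaw",np.degrees(yaw), "well",s.mean(0)-.03*np.array([np.cos(yaw),np.sin(yaw)]))
# cap top: dark
m=(I.max(2)<60); m[:,:430]=0; m[:215]=0;m[285:]=0; m[:,500:]=0
k=max(cnts(m),key=cv2.contourArea); hull=k[:,0]; print("cap bbox",cv2.boundingRect(k))
m2=(I.max(2)<60);m2[:,360:]=0;m2[:,280:]=m2[:,280:]
for k in cnts(m2,80):
    M=cv2.moments(k); p=(M["m10"]/M["m00"],M["m01"]/M["m00"])
    if 280<p[0]<360: print("dark",np.round(p),cv2.contourArea(k),onplane(c,p,.016))
print("marker", onplane(c,(467.5,249),.104))
cs=optics.read_camera("scene"); print("scene marker",onplane(cs,(165.5,285),.104))
cv2.imwrite("pics/cap.png",cv2.resize(np.hstack([c["img"][150:310,385:525]]),None,fx=3.5,fy=3.5,interpolation=cv2.INTER_CUBIC))
E
```

```text
tray px [[143. 308.]
 [172. 183.]
 [248. 201.]
 [218. 326.]] 
world [[0.4522 0.2661]
 [0.6539 0.2278]
 [0.6265 0.1056]
 [0.4257 0.1471]] c [0.53956535 0.18662156] [np.float64(0.1219), np.float64(0.2053), np.float64(0.1253), np.float64(0.2051)]
screws [[ 0.6421 -0.1393]
 [ 0.6741 -0.2513]
 [ 0.5099 -0.297 ]
 [ 0.4782 -0.1839]] [ 0.5760677  -0.21790329]
yaw 15.38783840132545 well [ 0.54714315 -0.22586383]
cap bbox (443, 232, 42, 37)
marker [ 0.5430425  -0.22570964]
scene marker [ 0.54326609 -0.22596586]
```

View pics/cap.png

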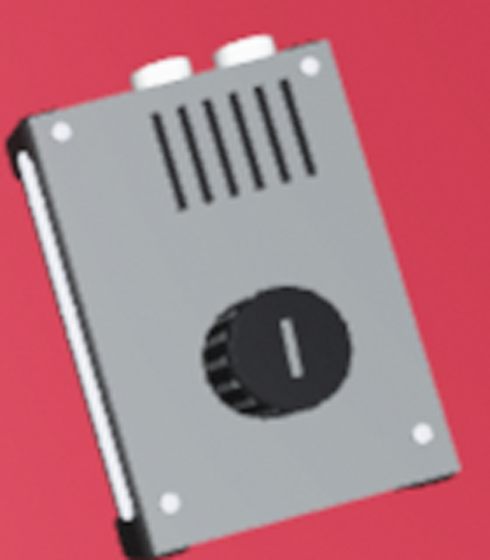

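The zoomed view puts the centre of the cap top at about px (468,249.8) in the top camera. The two cameras agree to 1 mm on (0.5425, -0.226). The tray's yaw is about -11°, with wide centre (0.500, 0.194) and narrow centre (0.597, 0.175). Now I move.

>>> {"op": "arm_command", "data": {"translation": [[-3.6,4.67,0],[-3.6,4.67,0],[-3.6,4.67,0],[-3.6,4.67,0],[-3.6,4.67,0],[-3.6,4.67,0],[-3.6,4.67,0],[-3.6,4.67,0],[-4,2,0],[-4,2,0]], "twist": [0,0,0,0,0,0,0,0,0,0], "grip": 100, "force": 25}}

```text
time_s: 1.45
tool_pos: [0.4944, 0.1007, 0.1951]
tool_rot: [-180.0, 0.0, 69.2]
force: [0.0, 0.0, 0.1]
grip_width: 0.087
```

```bash
python3 -c "
from h import *
print(togo([.5425,-.2258,.18]),telemetry.get_obs()['qpos'].round(1))"
```

```text
(array([-28.8 ,  16.1 ,   1.51]), None) [-3.430e+01  3.000e-01  2.000e+01  1.043e+02 -1.000e-01  7.550e+01
  5.490e+01]
```

>>> {"op": "arm_command", "data": {"translation": [[-4.9,2.8,0],[-4.9,2.8,0],[-4.9,2.8,0],[-4.9,2.8,0],[-4.9,2.8,0],[-4.9,2.8,0],[0,0,0],[0,0,0],[0,0,0],[0,0,0]], "twist": [0,0,0,0,0,0,10.7,10.7,10.7,10.7]}}

```text
time_s: 2.7
tool_pos: [0.5454, -0.2507, 0.1944]
tool_rot: [179.9, 0.0, 26.1]
force: [-1.1, -0.4, 0.6]
grip_width: 0.0868
```

>>> {"op": "arm_command", "data": {"translation": [[0,0,0],[0,0,0],[0,0,0],[0,0,0],[0,0,0],[0,0,0],[0,0,0],[0,0,0],[0,0,0],[0,0,0]], "twist": [10.7,10.7,10.7,10.7,10.7,10.7,10.7,10.7,10.7,10.7]}}

```text
time_s: 3.95
tool_pos: [0.5444, -0.2487, 0.1926]
tool_rot: [179.9, 0.1, -81.3]
force: [-0.8, -0.9, -0.2]
grip_width: 0.0872
```

```bash
python3 -c "
from h import *
print(togo([.5425,-.2258,.12],-164.6),telemetry.get_obs()['qpos'].round(1))"
```

```text
(array([-2.28, -0.18,  7.26]), np.float64(83.3264613632508)) [-28.2  20.5  63.   92.9 -18.5  78.3 -44. ]
```

>>> {"op": "arm_command", "data": {"translation": [[-2.28,-0.18,1],[0,0,0],[0,0,0],[0,0,0],[0,0,0],[0,0,0],[0,0,0],[0,0,0]], "twist": [0,10.7,10.7,10.7,10.7,10.7,10.7,10.7]}}

```text
time_s: 4.95
tool_pos: [0.5422, -0.2228, 0.1807]
tool_rot: [179.7, -0.2, -156.8]
force: [0.8, -0.0, 0.0]
grip_width: 0.0867
```

```bash
python3 -c "
from h import *
print(togo([.5425,-.2258,.074],-164.6),telemetry.get_obs()['qpos'].round(1))"
```

```text
(array([ 0.06, -0.34, 10.67]), np.float64(7.794297214736446)) [ -35.4   22.2   69.6   95.5  -21.2   77.6 -119.3]
```

>>> {"op": "arm_command", "data": {"translation": [[0.06,-0.34,2.5],[0,0,2.5]], "twist": [0,0]}}

```text
time_s: 5.2
tool_pos: [0.5444, -0.2262, 0.1312]
tool_rot: [179.8, 0.0, -156.8]
force: [0.9, 0.8, -1.3]
grip_width: 0.0871
```

```bash
python3 -c "
from h import *
print(togo([.5425,-.2258,.074],-164.6),telemetry.get_obs()['qpos'].round(2),telemetry.get_obs()['joint_velocities'].round(2))"
```

```text
(array([0.17, 0.09, 5.72]), np.float64(7.76600264708145)) [ -32.99   24.94   67.21   98.76  -24.14   72.73 -117.05] [  7.55  10.22  -9.49  13.27 -11.14 -19.95   6.97]
```

>>> {"op": "arm_command", "data": {"translation": [[0.17,0.09,2],[0,0,2],[0,0,1.6],[0,0,0]], "twist": [4,3.5,0,0]}}

```text
time_s: 5.7
tool_pos: [0.5412, -0.2242, 0.0711]
tool_rot: [179.7, -0.2, -164.4]
force: [-0.1, 0.3, 0.3]
grip_width: 0.0869
```

```bash
python3 - <<'E'
from h import *
print(togo([.5425,-.2258,.074],-164.6),telemetry.get_obs()['qpos'].round(2))
a=optics.read_camera("scene")["img"][200:430,60:310]; b=optics.read_camera("top")["img"][130:330,380:580]
cv2.imwrite("pics/g1.png",np.hstack([cv2.resize(a,(400,368)),cv2.resize(b,(368,368))]))
E
```

```text
(array([-0.08, -0.19, -0.3 ]), np.float64(0.19980287341749658)) [ -31.43   29.18   65.59  102.6   -28.8    67.6  -121.29]
```

View pics/g1.png

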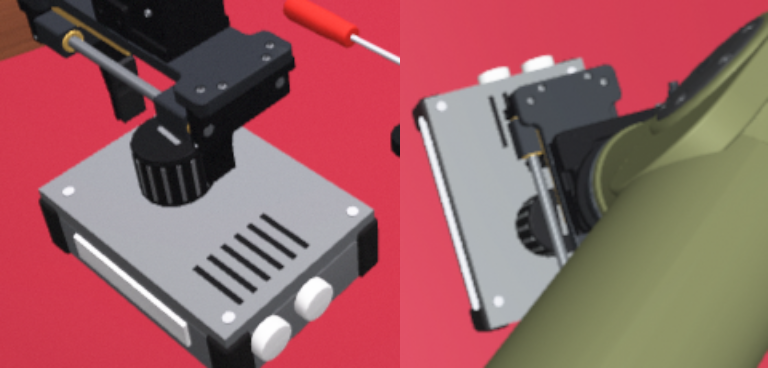

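The grasp view shows the fingers straddling the cap, with the right finger near (215,165) and the left one ending near (125,118). I check that left tip against its projected position.

```bash
python3 - <<'E'
from h import *
c=optics.read_camera("scene");E=np.linalg.inv(c["extrinsics"])
a=np.radians(15.5)
for s in(-1,1):
  for rr in (.0435,.0585):
    p=E@np.array([.5412+s*rr*np.cos(a),-.2242+s*rr*np.sin(a),.071,1]); u=c["fx"]*p[0]/-p[2]+c["cx"]; v=-c["fy"]*p[1]/-p[2]+c["cy"]
    print(s,rr,((u-60)*1.6).round(),((v-200)*1.6).round())
E
```

```text
-1 0.0435 139.0 140.0
-1 0.0585 127.0 132.0
1 0.0435 217.0 195.0
1 0.0585 231.0 205.0
```

>>> {"op": "arm_command", "data": {"translation": [[-0.08,-0.19,-0.3],[0,0,0]], "twist": [0,0]}}

```text
time_s: 6.1
tool_pos: [0.5449, -0.2273, 0.0777]
tool_rot: [179.8, 0.1, -164.4]
force: [-0.5, 1.1, -0.1]
grip_width: 0.0869
```

>>> {"op": "arm_command", "data": {"translation": [[0,0,0],[0,0,0.2]], "twist": [0,0]}}

```text
time_s: 6.35
tool_pos: [0.5454, -0.2274, 0.0762]
tool_rot: [179.9, 0.2, -164.4]
force: [0.2, 0.6, -0.2]
grip_width: 0.0871
```

```bash
python3 - <<'E'
from h import *
for i in range(4): print(telemetry.get_obs()['tool_pos'].round(4)); optics.read_camera("top")
E
```

```text
[ 0.5454 -0.2274  0.0762]
[ 0.5452 -0.2273  0.0758]
[ 0.545  -0.2272  0.0758]
[ 0.545  -0.2272  0.0758]
```

>>> {"op": "arm_command", "data": {"translation": [[0.2,0.2,0.15],[0,0,0]], "twist": [0,0]}}

```text
time_s: 6.8
tool_pos: [0.5423, -0.2257, 0.0741]
tool_rot: [179.8, 0.1, -164.4]
force: [-0.5, -0.4, -0.3]
grip_width: 0.0869
```

>>> {"op": "arm_command", "data": {"translation": [[0,0,0],[0,0,0],[0,0,0],[0,0,0],[0,0,0]], "twist": [0,0,0,0,0], "grip": 0, "force": 15}}

```text
time_s: 7.42
tool_pos: [0.5423, -0.2257, 0.0742]
tool_rot: [179.8, 0.1, -164.4]
force: [-0.7, -0.6, -0.4]
grip_width: 0.0522
```

>>> {"op": "arm_command", "data": {"translation": [[0,0,-0.04],[0,0,-0.04],[0,0,-0.04],[0,0,-0.04],[0,0,-0.04]], "twist": [-10,-10,-10,-10,-10]}}

```text
time_s: 8.05
tool_pos: [0.5411, -0.226, 0.0753]
tool_rot: [179.9, 0.1, -112.8]
force: [0.2, 0.1, -0.4]
grip_width: 0.052
```

```bash
python3 -c "
from h import *
s=telemetry.get_obs();print(togo([.5423,-.2257,.0742]),s['qpos'].round(2),s['wrist_torque'])"
```

```text
(array([-0.07, -0.1 ,  0.11]), None) [-24.3   23.05  54.44 102.35 -20.61  65.35 -76.02] [-0.0241304   0.22763784 -0.00222576]
```

>>> {"op": "arm_command", "data": {"translation": [[-0.07,-0.1,-0.1],[0,0,-0.06],[0,0,-0.06],[0,0,-0.06],[0,0,-0.06]], "twist": [-10,-10,-10,-10,-10]}}

```text
time_s: 8.68
tool_pos: [0.5403, -0.2272, 0.0777]
tool_rot: [179.8, 0.2, -61.2]
force: [-0.2, -1.0, -1.0]
grip_width: 0.052
```

```bash
python3 -c "
from h import *
s=telemetry.get_obs();print(togo([.5423,-.2257,.0785]),s['qpos'].round(2),s['wrist_torque'])"
```

```text
(array([-0.04, -0.25, -0.08]), None) [-16.64  19.77  44.17 101.93 -15.05  64.64 -28.81] [-0.26360418  0.07795623 -0.02017619]
```

>>> {"op": "arm_command", "data": {"translation": [[-0.04,-0.22,-0.12],[0,-0.03,-0.06],[0,-0.03,-0.06],[0,-0.03,-0.06],[0,-0.03,-0.06]], "twist": [-10,-10,-10,-10,-10]}}

```text
time_s: 9.3
tool_pos: [0.5411, -0.2275, 0.0803]
tool_rot: [179.8, 0.3, -9.7]
force: [0.6, -0.6, -1.7]
grip_width: 0.052
```

```bash
python3 -c "
from h import *
s=telemetry.get_obs();print(togo([.5423,-.2257,.0806]),s['qpos'].round(2),s['wrist_torque'])"
```

```text
(array([ 0.08, -0.2 , -0.03]), None) [ -9.65  17.95  35.21 101.4  -11.08  64.46  19.41] [-0.18757053 -0.08434432  0.02455606]
```

>>> {"op": "arm_command", "data": {"translation": [[0.05,-0.17,-0.1],[0,-0.03,-0.05],[0,-0.03,-0.05],[0,-0.03,-0.05],[0,-0.03,-0.05]], "twist": [-10,-10,-10,-10,-10]}}

```text
time_s: 9.93
tool_pos: [0.5413, -0.2275, 0.0826]
tool_rot: [180.0, 0.4, 41.8]
force: [1.0, 0.5, -0.8]
grip_width: 0.0523
```

```bash
python3 -c "
from h import *
s=telemetry.get_obs();print(togo([.5423,-.2257,.0828]),s['qpos'].round(2),s['wrist_torque'])"
```

```text
(array([ 0.2 , -0.07, -0.02]), None) [ -3.29  16.69  27.3  101.13  -7.96  64.33  68.35] [-0.14725652 -0.20698635 -0.00201078]
```

>>> {"op": "arm_command", "data": {"translation": [[0.15,-0.07,-0.08],[0.02,-0.03,-0.05],[0.02,-0.03,-0.05],[0.02,-0.03,-0.05],[0.02,-0.03,-0.05],[0.02,-0.03,-0.05]], "twist": [-10,-10,-10,-10,-10,-10]}}

```text
time_s: 10.68
tool_pos: [0.5412, -0.2274, 0.0851]
tool_rot: [-179.7, 0.4, 103.7]
force: [0.9, 0.2, -1.6]
grip_width: 0.0526
```

```bash
python3 -c "
from h import *
s=telemetry.get_obs();print(togo([.5423,-.2257,.085]),s['qpos'].round(2),s['wrist_torque'],s['force'])"
```

```text
(array([0.14, 0.15, 0.01]), None) [  3.8   15.7   18.72 100.92  -4.95  64.26 127.72] [ 0.01370316 -0.28034185 -0.03709996] [ 0.92877821  0.16354699 -1.59200508]
```

>>> {"op": "arm_command", "data": {"translation": [[0.1,0.1,-0.2],[0.03,0.03,-0.2],[0,0,-0.2],[0,0,-0.2]], "twist": [-5,0,0,0]}}

```text
time_s: 11.18
tool_pos: [0.5414, -0.2263, 0.0925]
tool_rot: [-179.6, 0.4, 108.6]
force: [-0.1, 0.2, -0.7]
grip_width: 0.0516
```

```bash
python3 - <<'E'
from h import *
s=telemetry.get_obs();print(togo([.5423,-.2257,.14]),s['qpos'].round(2),s['wrist_torque'],s['force'])
a=optics.read_camera("scene")["img"][200:430,60:310]
cv2.imwrite("pics/g2.png",cv2.resize(a,(500,460)))
E
```

```text
(array([ 0.  ,  0.07, -4.75]), None) [  4.2   15.28  18.09 100.44  -4.57  65.14 132.26] [ 0.11346263  0.02785327 -0.00687811] [-0.11563002  0.16094466 -0.70822402]
```

View pics/g2.png

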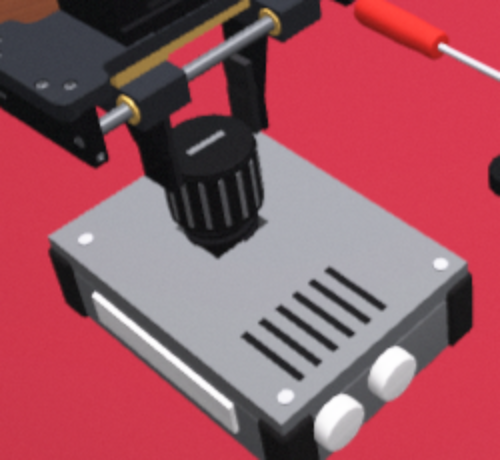

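The view shows the cap held at (215,175) with the dark neck showing below it. The wrist reads -0.7 N, which is the cap's weight, so the cap is free and I lift it straight up.

>>> {"op": "arm_command", "data": {"translation": [[0,0.05,-1],[0,0,-1.2],[0,0,-1.2],[0,0,-1.2],[0,0,-1.2],[0,0,-0.8],[0,0,0]], "twist": [0,0,0,0,0,0,0]}}

```text
time_s: 12.1
tool_pos: [0.5432, -0.2259, 0.1651]
tool_rot: [-179.7, 0.5, 108.6]
force: [0.7, -0.0, -2.0]
grip_width: 0.0525
```

```bash
python3 - <<'E'
from h import *
s=telemetry.get_obs();print(togo([.500,.1945,.16]),s['qpos'].round(2),s['force'])
E
```

```text
(array([41.23,  9.32,  0.13]), None) [  3.66  11.94  18.4   95.66  -3.37  72.91 131.28] [ 0.73729077 -0.0095369  -2.01418277]
```

>>> {"op": "arm_command", "data": {"translation": [[2.5,0.55,0],[4.2,0.95,0],[4.6,1.05,0],[4.6,1.05,0],[4.6,1.05,0],[4.6,1.05,0],[4.6,1.05,0],[4.6,1.05,0],[4,0.9,0],[2,0.4,0]], "twist": [0,0,0,0,0,0,0,0,0,0]}}

```text
time_s: 13.35
tool_pos: [0.4974, 0.1946, 0.156]
tool_rot: [-179.3, 0.5, 108.3]
force: [-0.3, -1.2, -0.1]
grip_width: 0.0523
```

>>> {"op": "arm_command", "data": {"translation": [[0,0,0],[0,0,0],[0,0,0],[0,0,0]], "twist": [10,10,9,0]}}

```text
time_s: 13.85
tool_pos: [0.4948, 0.1973, 0.1533]
tool_rot: [-179.4, 0.9, 78.8]
force: [-0.3, 0.1, -0.9]
grip_width: 0.0521
```

```bash
python3 - <<'E'
from h import *
s=telemetry.get_obs();print(togo([.500,.1945,.018],79),s['qpos'].round(2),s['force'])
a=optics.read_camera("scene")["img"]; b=optics.read_camera("top")["img"]
cv2.imwrite("pics/g3.png",np.hstack([cv2.resize(a[60:300,240:520],(420,360)),b[100:460,80:380]]))
E
```

```text
(array([ 0.03,  0.7 , 13.53]), np.float64(-0.2348099771726453)) [-2.4920e+01  6.6100e+00  7.0000e-02  1.0249e+02  3.7000e-01  7.1890e+01
  5.3790e+01] [-0.2595249   0.10406332 -0.87348776]
```

View pics/g3.png

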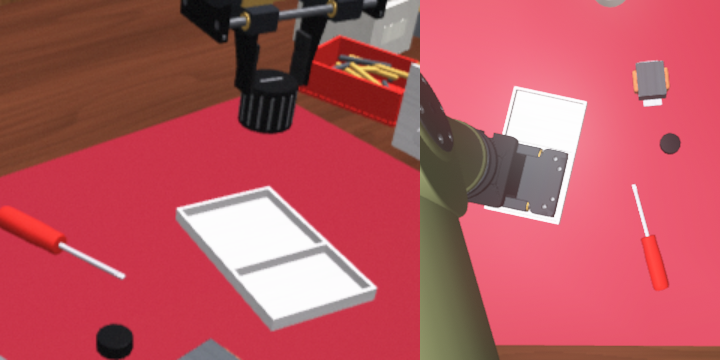

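The picture shows the cap upright in the gripper above the wide compartment, with the bystanders untouched. Next I lower it.

>>> {"op": "arm_command", "data": {"translation": [[0.03,0.5,1.5],[0,0.1,2.2],[0,0,2.2],[0,0,2.2],[0,0,1.5],[0,0,0.6],[0,0,0]], "twist": [0,0,0,0,0,0,0]}}

```text
time_s: 14.82
tool_pos: [0.5001, 0.1932, 0.0437]
tool_rot: [-179.3, 1.0, 79.2]
force: [-0.2, -0.3, -0.7]
grip_width: 0.052
```

```bash
python3 - <<'E'
from h import *
s=telemetry.get_obs();print(togo([.500,.1945,.018],79),s['qpos'].round(2),s['force'])
E
```

```text
(array([ 0.17, -0.01,  2.57]), np.float64(0.1978854939307979)) [-24.44  13.05   0.21 108.51   0.41  59.53  54.75] [-0.15140214 -0.25508951 -0.69269151]
```

>>> {"op": "arm_command", "data": {"translation": [[0.15,0,0.7],[0,0,0.6],[0,0,0.4],[0,0,0.2],[0,0,0.15],[0,0,0.1]], "twist": [0,0,0,0,0,0]}}

```text
time_s: 15.58
tool_pos: [0.5018, 0.1953, 0.0228]
tool_rot: [-179.5, 0.8, 79.2]
force: [0.4, 0.4, -0.6]
grip_width: 0.052
```

```bash
python3 - <<'E'
from h import *
s=telemetry.get_obs();print(togo([.500,.1945,.018],79),s['force'])
E
```

```text
(array([-0.11, -0.16,  0.48]), np.float64(0.22268441820125418)) [ 0.42694276  0.42643723 -0.59798752]
```

>>> {"op": "arm_command", "data": {"translation": [[0,0,0.15],[0,0,0.15],[0,0,0.15],[0,0,0.1],[0,0,0]], "twist": [0,0,0,0,0]}}

```text
time_s: 16.2
tool_pos: [0.5022, 0.1953, 0.0185]
tool_rot: [-179.6, 0.8, 79.2]
force: [0.3, -0.6, -1.2]
grip_width: 0.0526
```

>>> {"op": "arm_command", "data": {"translation": [[0,0,0.1],[0,0,0.05],[0,0,0]], "twist": [0,0,0]}}

```text
time_s: 16.58
tool_pos: [0.5023, 0.1953, 0.0184]
tool_rot: [-179.6, 0.8, 79.2]
force: [-0.8, -0.4, 1.0]
grip_width: 0.0525
```

```bash
python3 - <<'E'
from h import *
s=telemetry.get_obs();print(s['force'],s['tool_pos'])
c=optics.read_camera("scene");a=c["img"][80:290,330:510]
cv2.imwrite("pics/g4.png",cv2.resize(a,None,fx=2.8,fy=2.8,interpolation=cv2.INTER_CUBIC))
E
```

```text
[-0.82155741 -0.3899366   0.95844836] [0.50227123 0.19532748 0.01838767]
```

View pics/g4.png

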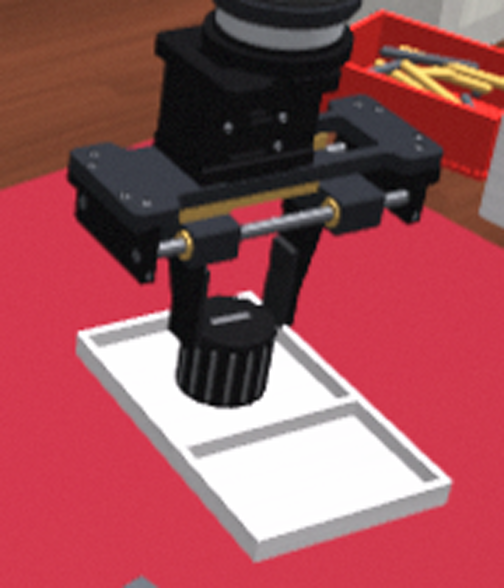

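The cap stands upright on the tray floor in the middle of the wide compartment, at (223,370) in the crop. The force reversed on contact, so I release it.

>>> {"op": "arm_command", "data": {"translation": [[0,0,0],[0,0,0],[0,0,0],[0,0,-1],[0,0,-2.5],[0,0,-4],[0,0,-4],[0,0,-3],[0,0,0]], "twist": [0,0,0,0,0,0,0,0,0], "grip": 80}}

```text
time_s: 17.75
tool_pos: [0.5044, 0.1974, 0.17]
tool_rot: [-179.7, 0.7, 79.2]
force: [0.5, -0.0, -0.5]
grip_width: 0.0696
```

```bash
python3 - <<'E'
from h import *
s=telemetry.get_obs();print(togo([.5425,-.2258,.16]),s['qpos'].round(1))
E
```

```text
(array([-40.84,  11.67,   1.44]), None) [-24.7   6.8   0.3 100.4   0.4  73.5  54.6]
```

```bash
python3 - <<'E'
from h import *
t=optics.read_camera("top")["img"]; s=optics.read_camera("scene")["img"]
cv2.imwrite("pics/g5.png",np.hstack([cv2.resize(t[200:300,410:520],(440,400),interpolation=cv2.INTER_CUBIC),cv2.resize(s[250:350,115:215],(360,400),interpolation=cv2.INTER_CUBIC)]))
E
```

```text
(no output)
```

View pics/g5.png

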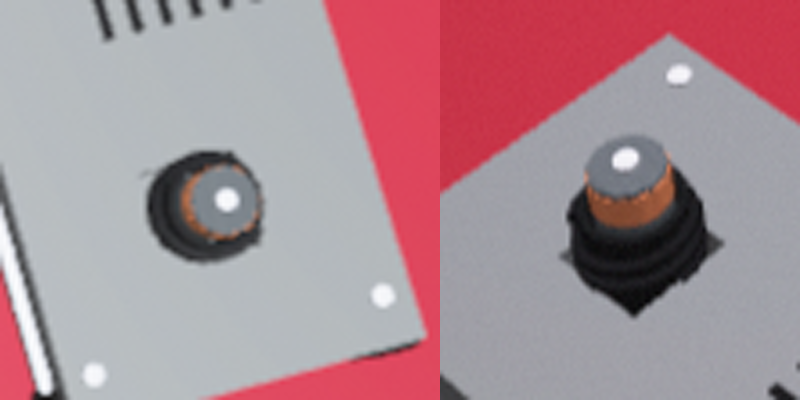

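The cell stands in the neck, with its contact at top px (466.8,250) and scene px (166.4,289.8).

```bash
python3 - <<'E'
from h import *
t=optics.read_camera("top"); s=optics.read_camera("scene")
print(onplane(t,(466.75,250),.0965),onplane(s,(166.4,289.75),.0965))
print(togo([.542,-.226,.16]))
E
```

```text
[ 0.54235761 -0.22671709] [ 0.54301697 -0.22597007]
(array([-40.7 ,  11.88,   1.08]), None)
```

>>> {"op": "arm_command", "data": {"translation": [[-4,1.15,0.1],[-4.6,1.3,0],[-4.6,1.3,0],[-4.6,1.3,0],[-4.6,1.3,0],[-4.6,1.3,0],[-4.6,1.3,0],[-4.6,1.3,0],[-3,1,0],[0,0,0]], "twist": [0,0,0,0,0,0,0,0,0,0], "grip": 75}}

```text
time_s: 19.2
tool_pos: [0.5311, -0.2215, 0.1537]
tool_rot: [-177.8, 1.4, 79.4]
force: [-0.7, 0.2, -1.4]
grip_width: 0.0657
```

```bash
python3 - <<'E'
from h import *
s=telemetry.get_obs();print(togo([.5426,-.2263,.0835],79),s['qpos'].round(1))
E
```

```text
(array([-0.1 ,  1.49,  6.97]), np.float64(0.4404934211658542)) [  1.6  12.6  19.9  96.5  -2.6  73.6 101.4]
```

>>> {"op": "arm_command", "data": {"translation": [[-0.1,1.2,1.5],[0,0,1.5],[0,0,1],[0,0,0]], "twist": [0,0,0,0]}}

```text
time_s: 19.7
tool_pos: [0.5387, -0.2208, 0.1081]
tool_rot: [-177.4, 1.2, 79.6]
force: [0.4, 0.9, 0.4]
grip_width: 0.0651
```

```bash
python3 - <<'E'
from h import *
s=telemetry.get_obs();print(togo([.5426,-.2263,.0835],79),s['tool_rot'])
E
```

```text
(array([-0.42,  0.59,  2.45]), np.float64(0.6206004850672713)) [-177.39389797    1.19658612   79.62060049]
```

>>> {"op": "arm_command", "data": {"translation": [[-0.4,0.55,0.2],[0,0,0.4],[0,0,0.4],[0,0,0]], "twist": [0,0,0,0]}}

```text
time_s: 20.2
tool_pos: [0.544, -0.226, 0.0987]
tool_rot: [-177.5, 1.2, 79.7]
force: [-0.0, -0.3, -0.6]
grip_width: 0.0653
```

```bash
python3 - <<'E'
from h import *
s=telemetry.get_obs();print(togo([.5426,-.2263,.0835],79),s['tool_rot'])
E
```

```text
(array([-0.03, -0.06,  1.53]), np.float64(0.6574738420334967)) [-177.53054402    1.18857826   79.65747384]
```

>>> {"op": "arm_command", "data": {"translation": [[-0.03,-0.06,0.5],[0,0,0.4],[0,0,0.3],[0,0,0.1],[0,0,0]], "twist": [0,0,0,0,0]}}

```text
time_s: 20.82
tool_pos: [0.5426, -0.2263, 0.085]
tool_rot: [-177.5, 1.2, 79.7]
force: [-0.0, -0.4, -0.7]
grip_width: 0.0655
```

```bash
python3 - <<'E'
from h import *
s=telemetry.get_obs();print(togo([.5426,-.2263,.084],79),s['tool_rot'])
E
```

```text
(array([0.01, 0.  , 0.1 ]), np.float64(0.6509307885506672)) [-177.53744597    1.1859337    79.65093079]
```

>>> {"op": "arm_command", "data": {"translation": [[0,0,0.1],[0,0,0],[0,0,0],[0,0,0],[0,0,0],[0,0,0]], "twist": [0,0,0,0,0,0], "grip": 0, "force": 15}}

```text
time_s: 21.58
tool_pos: [0.5429, -0.2264, 0.0843]
tool_rot: [-177.6, 1.2, 79.7]
force: [-0.1, 0.4, 0.1]
grip_width: 0.0133
```

>>> {"op": "arm_command", "data": {"translation": [[0,0,-0.3],[0,0,-0.5]], "twist": [0,0]}}

```text
time_s: 21.82
tool_pos: [0.543, -0.2262, 0.0924]
tool_rot: [-177.5, 1.2, 79.7]
force: [0.5, 0.2, -0.1]
grip_width: 0.0011
```

The opening fell below 26 mm, so the cell was missed. I look before doing anything else.

```bash
python3 - <<'E'
from h import *
s=optics.read_camera("scene")["img"]; t=optics.read_camera("top")["img"]
cv2.imwrite("pics/g6.png",np.hstack([cv2.resize(s[200:330,90:240],(600,520),interpolation=cv2.INTER_CUBIC)]))
E
```

```text
(no output)
```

View pics/g6.png

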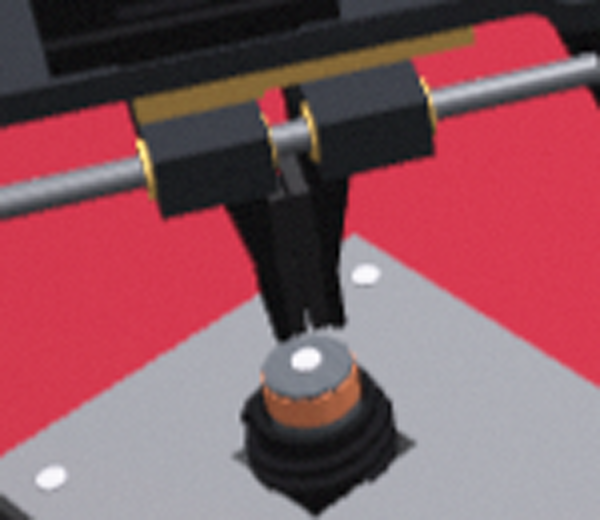

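The closed tips at crop (310,330) are about 12 mm above the cell's contact at (305,358). The fingers therefore end higher than the reported TCP and closed over the top of the cell. I work out that offset before trying again.

```bash
python3 - <<'E'
from h import *
c=optics.read_camera("scene"); st=telemetry.get_obs(); print(st['tool_pos'],st['tool_rot'])
o,d=ray(c,(167.5,282.5)); q=st['tool_pos']
t=((q-o)[:2]@d[:2])/(d[:2]@d[:2]); print("tip by ray at axis",o+t*d)
E
```

```text
[ 0.54344539 -0.22640231  0.09274391] [-177.61047816    1.19115029   79.65373945]
tip by ray at axis [ 0.54428692 -0.22349898  0.10730382]
```

>>> {"op": "arm_command", "data": {"translation": [[0,0,0],[0,0,0],[0,0,0],[0,0,0],[0,0,0]], "twist": [0,0,0,0,0], "grip": 75}}

```text
time_s: 22.6
tool_pos: [0.5432, -0.2263, 0.0924]
tool_rot: [-177.6, 1.2, 79.7]
force: [-0.3, 0.1, 0.6]
grip_width: 0.0428
```

>>> {"op": "arm_command", "data": {"translation": [[0,0,0],[0,0,0.5],[0,0,0.5],[0,0,0.5],[0,0,0.4],[0,0,0.2],[0,0,0]], "twist": [0,0,0,0,0,0,0]}}

```text
time_s: 23.48
tool_pos: [0.5417, -0.2264, 0.0693]
tool_rot: [-177.5, 1.2, 79.7]
force: [0.2, 0.1, -0.5]
grip_width: 0.0653
```

```bash
python3 - <<'E'
from h import *
s=telemetry.get_obs();print(togo([.5427,-.2263,.07],79),s['tool_rot'],s['force'])
t=optics.read_camera("scene")["img"]
cv2.imwrite("pics/g7.png",cv2.resize(t[200:330,90:240],(600,520),interpolation=cv2.INTER_CUBIC))
E
```

```text
(array([ 0.03,  0.09, -0.07]), np.float64(0.6545521433395294)) [-177.51010674    1.18222351   79.65455214] [ 0.18095734  0.13126897 -0.46088292]
```

View pics/g7.png

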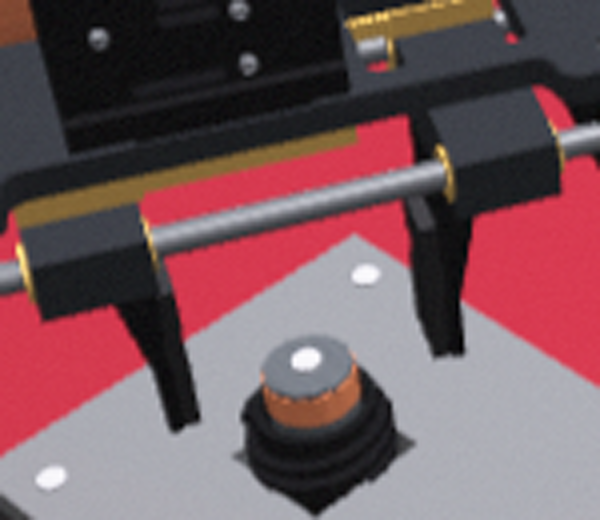

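The jaws now straddle the cell, with tips at crop (180,428) and (448,352). Their midpoint is at z≈0.085, above the neck rim. I close here.

>>> {"op": "arm_command", "data": {"translation": [[0.03,0.09,0.1],[0,0,0]], "twist": [0,0]}}

```text
time_s: 23.78
tool_pos: [0.5431, -0.2264, 0.0687]
tool_rot: [-177.6, 1.2, 79.7]
force: [-0.8, -0.1, -0.9]
grip_width: 0.065
```

>>> {"op": "arm_command", "data": {"translation": [[0,0,0],[0,0,0],[0,0,0],[0,0,0],[0,0,0],[0,0,0],[0,0,0]], "twist": [0,0,0,0,0,0,0], "grip": 0, "force": 15}}

```text
time_s: 24.65
tool_pos: [0.5432, -0.2265, 0.069]
tool_rot: [-177.6, 1.2, 79.7]
force: [0.1, -0.4, 0.0]
grip_width: 0.0239
```

>>> {"op": "arm_command", "data": {"translation": [[-0.01,-0.02,-0.5],[-0.02,-0.03,-0.7],[-0.02,-0.03,-0.7],[0,0,0]], "twist": [0,0,0,0]}}

```text
time_s: 25.15
tool_pos: [0.5434, -0.2267, 0.0896]
tool_rot: [-177.6, 1.2, 79.7]
force: [0.7, -0.2, -1.6]
grip_width: 0.0241
```

```bash
python3 - <<'E'
from h import *
s=telemetry.get_obs();print(togo([.5432,-.2265,.125],79),s['tool_rot'],s['force'],s['grip_width'])
t=optics.read_camera("scene")["img"]
cv2.imwrite("pics/g8.png",cv2.resize(t[190:330,90:240],(450,420),interpolation=cv2.INTER_CUBIC))
E
```

```text
(array([-0.06, -0.17, -3.53]), np.float64(0.6504219961422706)) [-177.61767785    1.19156261   79.650422  ] [ 0.7220036  -0.15464217 -1.59525246] 0.024069071020815097
```

View pics/g8.png

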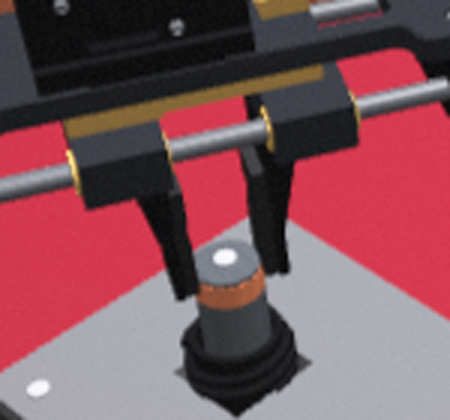

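The cell is held and rising at (230,290) in the crop. I keep lifting.

>>> {"op": "arm_command", "data": {"translation": [[-0.02,-0.05,-0.9],[-0.02,-0.05,-1],[-0.02,-0.04,-1],[-0.02,-0.04,-1],[-0.03,-0.06,-1.5],[-0.03,-0.06,-1.5],[0,0,-1],[0,0,0]], "twist": [0,0,0,0,0,0,0,0]}}

```text
time_s: 26.2
tool_pos: [0.5441, -0.2266, 0.1751]
tool_rot: [-177.7, 1.2, 79.6]
force: [0.7, -0.1, -0.5]
grip_width: 0.0238
```

```bash
python3 - <<'E'
from h import *
s=telemetry.get_obs();print(togo([.5965,.1753,.16],79),s['tool_pos'],s['tool_rot'],s['force'],s['grip_width'])
E
```

```text
(array([40.5 , -2.03,  0.75]), np.float64(0.6484561047859643)) [ 0.54405985 -0.22659422  0.17507182] [-177.69549945    1.19217015   79.6484561 ] [ 0.66212922 -0.086462   -0.51879679] 0.02384628719969656
```

>>> {"op": "arm_command", "data": {"translation": [[1.5,-0.1,0],[2.4,-0.12,0.05],[2.4,-0.12,0.05],[2.4,-0.12,0.05],[2.4,-0.12,0.05],[2.4,-0.12,0.05],[2.4,-0.12,0.05],[2.4,-0.12,0.05],[2.4,-0.12,0.05],[2.4,-0.12,0.05]], "twist": [0,0,0,0,0,0,0,0,0,0]}}

```text
time_s: 27.45
tool_pos: [0.5688, 0.0209, 0.1589]
tool_rot: [-176.9, 1.1, 79.9]
force: [0.1, 0.3, -0.8]
grip_width: 0.0237
```

>>> {"op": "arm_command", "data": {"translation": [[2.4,-0.12,0.05],[2.4,-0.12,0.05],[2.4,-0.12,0.05],[2.4,-0.12,0.05],[2.4,-0.12,0.05],[1.5,-0.1,0.05],[0,0,0],[0,0,0]], "twist": [0,0,0,0,0,0,0,0]}}

```text
time_s: 28.45
tool_pos: [0.5781, 0.1695, 0.1477]
tool_rot: [-176.2, 1.2, 80.6]
force: [0.2, -0.7, -0.9]
grip_width: 0.0239
```

```bash
python3 - <<'E'
from h import *
s=telemetry.get_obs();print(togo([.5965,.1753,.0265],79),s['tool_pos'],s['tool_rot'],s['force'],s['grip_width'],s['qpos'].round(1))
E
```

```text
(array([ 1.12,  2.52, 11.96]), np.float64(1.5641788378391936)) [0.57805155 0.16946751 0.14771404] [-176.23214613    1.15442424   80.56417884] [ 0.22755408 -0.65166452 -0.92862246] 0.023943633543769244 [-23.2  17.3   5.9  90.5  -2.5  76.1  63.7]
```

>>> {"op": "arm_command", "data": {"translation": [[1.0,1.2,0],[0.1,0.6,0],[0.02,0.08,1.2],[0.04,0.1,1.7],[0.04,0.1,1.7],[0.04,0.1,1.7],[0.02,0.07,1.2],[0.02,0.05,0.7],[0,0,0]], "twist": [0,0,0,0,0,0,0,0,0]}}

```text
time_s: 29.58
tool_pos: [0.5955, 0.1716, 0.0568]
tool_rot: [-176.0, 1.4, 80.2]
force: [0.1, 0.1, -0.5]
grip_width: 0.0235
```

```bash
python3 - <<'E'
from h import *
s=telemetry.get_obs();print(togo([.5965,.1753,.0265],79),s['tool_pos'],s['tool_rot'],s['force'],s['grip_width'])
E
```

```text
(array([0.45, 0.24, 3.01]), np.float64(1.219483890662147)) [0.59550584 0.1716262  0.05675679] [-176.03338924    1.39284159   80.21948389] [ 0.10967077  0.05152239 -0.49168821] 0.02349001300060614
```

>>> {"op": "arm_command", "data": {"translation": [[0.35,0.1,0.7],[0.02,0.05,0.7],[0.02,0.03,0.5],[0.01,0.02,0.4],[0,0,0.3],[0,0,0]], "twist": [0,0,0,0,0,0]}}

```text
time_s: 30.32
tool_pos: [0.5976, 0.1757, 0.0302]
tool_rot: [-176.2, 1.3, 80.2]
force: [0.4, 0.3, 0.1]
grip_width: 0.024
```

>>> {"op": "arm_command", "data": {"translation": [[0,0,0.1],[0,0,0.1],[0,0,0]], "twist": [0,0,0]}}

```text
time_s: 30.7
tool_pos: [0.5977, 0.1757, 0.0286]
tool_rot: [-176.2, 1.3, 80.2]
force: [0.0, 0.0, -0.4]
grip_width: 0.0237
```

>>> {"op": "arm_command", "data": {"translation": [[0,0,0.1],[0,0,0.07],[0,0,0]], "twist": [0,0,0]}}

```text
time_s: 31.08
tool_pos: [0.5977, 0.1757, 0.0269]
tool_rot: [-176.2, 1.3, 80.2]
force: [-0.2, -0.3, 0.1]
grip_width: 0.0234
```

>>> {"op": "arm_command", "data": {"translation": [[0,0,0.06],[0,0,0.06],[0,0,0]], "twist": [0,0,0]}}

```text
time_s: 31.45
tool_pos: [0.5982, 0.1756, 0.0266]
tool_rot: [-176.3, 1.3, 80.2]
force: [-1.2, 0.4, 0.6]
grip_width: 0.0237
```

>>> {"op": "arm_command", "data": {"translation": [[0,0,0.1],[0,0,0.1],[0,0,0]], "twist": [0,0,0]}}

```text
time_s: 31.82
tool_pos: [0.599, 0.1755, 0.0267]
tool_rot: [-176.4, 1.2, 80.2]
force: [0.4, 0.2, 0.5]
grip_width: 0.0235
```

```bash
python3 - <<'E'
from h import *
s=telemetry.get_obs();print(s['tool_pos'],s['force'],s['wrist_torque'])
E
```

```text
[0.59900925 0.17554189 0.02666721] [0.38961223 0.15074524 0.46318897] [-0.03237578  0.02155068 -0.04018564]
```

The cell is on the floor: z has stopped falling and the force has changed sign. I release and rise straight up.

>>> {"op": "arm_command", "data": {"translation": [[0,0,0],[0,0,0],[0,0,0],[0,0,0],[-0.01,-0.05,-0.8],[-0.03,-0.1,-1.5],[-0.04,-0.16,-2.5],[-0.05,-0.2,-3.5],[-0.05,-0.2,-3.5],[0,0,0]], "twist": [0,0,0,0,0,0,0,0,0,0], "grip": 60}}

```text
time_s: 33.08
tool_pos: [0.6002, 0.1767, 0.1528]
tool_rot: [-176.6, 1.1, 80.2]
force: [0.1, 0.2, -0.4]
grip_width: 0.052
```

>>> {"op": "arm_command", "data": {"translation": [[-3,0,-1],[-5,0,0],[-5,0,0],[-5,0,0],[-3,0,0],[0,0,0],[0,0,0]], "twist": [0,0,0,0,0,0,0]}}

```text
time_s: 33.95
tool_pos: [0.5629, -0.0339, 0.1675]
tool_rot: [-176.5, 1.0, 80.4]
force: [1.3, -0.2, 0.7]
grip_width: 0.0524
```

```bash
python3 - <<'E'
from h import *
t=optics.read_camera("top")["img"]; s=optics.read_camera("scene")["img"]
cv2.imwrite("pics/g9.png",np.hstack([cv2.resize(s[150:350,230:510],(490,350)),cv2.resize(t[170:340,130:280],(309,350))]))
o=telemetry.get_obs();print(o['tool_pos'],o['force'])
E
```

```text
[ 0.56301167 -0.03380652  0.16740114] [-0.6033161   0.15030269  0.38635709]
```

View pics/g9.png

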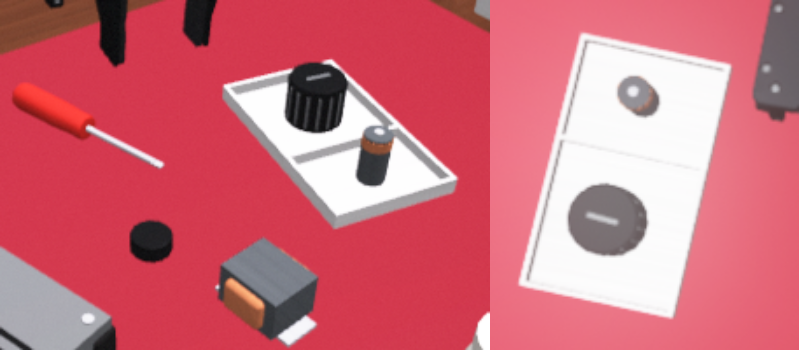

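Both stand upright in their compartments: the cap at (316,98) and the cell at (374,158) in the scene crop. The bystanders have not moved, and the gripper is clear.

```bash
python3 -c "
from cell import env
print(env.sign_off())"
```

```text
the job is handed in; nothing more can be done
None
```

I unscrewed the cap over about 273° in one continuous grip, lifted it off and set it down in the middle of the wide compartment. I then drew the cell out and stood it in the narrow compartment. The job was handed in at about 34 s of the 72 s allowed.

**Last checks:** the final two-camera picture shows the cap and the cell upright, released and well inside their compartments. The transformer, screwdriver and small cap look unmoved, and the gripper was clear and open. I judged these by eye and did not measure final positions. Both times I released only after contact with the tray floor, when the descent stopped and the vertical force changed sign. The hand-in reports no verdict.

**What failed or disagreed:**
- **First cell grasp:** the fingers closed above the cell and held nothing. In the picture the fingertips end about 14.5 mm above the reported TCP, so I went lower and the second grasp held.
- **Gripper opening:** it read about 24 mm on the 26 mm cell and 52 mm on the 53 mm cap.
- **Tool tilt:** it drifted to about 4° during the fast moves. The moves cannot correct tilt, and the limit for the parts is about 6.9°.
- **Well position:** the first estimate from the radio's screws was about 4.5 mm off the cap position the two cameras agreed on. I used the cap position.

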